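# Bed a floor sample flush in its display frame

## Task

Put the long floor sample, flaked face up, into the pocket of the display bed under the ledge, and press it fully home and level on the pocket floor: first the end under the ledge, then the open end, each with a steady push of 20 to 30 N held for half a second. Stone-like samples crack, so never push harder, and do not drop it in. Leave the short sample, the jug and the trowel where they are, and let go at the end.

Things in the scene. Friction and masses are not known exactly. Their poses are not given: they have to be found in the camera images.
- sample: The long floor sample: a rigid stone-look slab 150 x 64 x 16 mm (x, y, z), about 0.35 kg, with small flakes on its top face. It lies flat on the table. Origin: centre of its underside; x along its length, z up out of the flaked face. Either end may face forward.
- short_sample: A shorter slab of the same material, 90 x 64 x 16 mm, lying flat on the table. Not needed; leave it. Origin: centre of its underside.
- bed: The fixed display bed: a grey base plate 230 x 270 x 20 mm (x, y, z) carrying the pocket's rim, its floor and studs, and the ledge. Origin: middle of the plate's underside, on the table below the pocket's centre; x runs along the pocket to its end under the ledge (about to the robot's left).
- pocket (a point): Centre of the pocket at the level of its rim's top, 32 mm above the table; axes as the bed's. The pocket is 156 x 70 mm (x, y) inside an aluminium rim 12 mm wide, 12 mm high. Its floor lies 7 to 12 mm below the rim's top: set differently each time and not measured, so feel for it. Pressed home, the slab stays 4 to 9 mm proud of the rim. Over 40 N on the bed cracks it.
- inner_studs (a point): Point midway between the two studs under the ledge (pocket x = 55 mm), at the rim's top level. Four round rubber-topped studs, 14 mm across, stand at pocket x = +-55, y = +-22 mm, each 4 to 7 mm proud of the floor at first, each different. Each sinks under about 5 N straight above it and stays where pushed; pushed right in it is level with the floor.
- ledge (a point): Middle of the front lower edge of the fixed black ledge over half of the pocket: pocket x = 10 mm, 163 mm above the rim's top. It is 95 mm deep (to x = 105), 270 mm wide, 14 mm thick, with thin chips on it, on two 12 mm posts at x = 95, y = +-126 mm. It bars an upright gripper from the inner studs; lean the tool 35 to 45 degrees towards the pocket's open end (-x).
- jug: A white plastic jug with a cap, 96 mm across, 153 mm tall, standing to the left of the bed. Leave it. Origin: centre of its underside.
- trowel: A feather trowel lying flat: steel blade 60 x 220 x 5 mm, black handle 24 mm thick rising to 57 mm and pointing along its +x. Leave it. Origin: centre of the blade's underside.
There are look-alikes about, which are no part of the job. Leave any blue or brown look-alike of the sample alone.

How it is judged:
On the way, in this order (a step that is already met when the one before it is completed fails the run):
1. The sample, in the pocket, is pressed on the bed with over 18 N for 0.2 s with the tool over its ledge end (horizontal distance between sample and pocket below 0.007 m and contact force between sample and bed above 18 N and x of the grasp point in the frame of pocket above 0.02 m), for 0.2 s.
2. The sample, in the pocket, is pressed on the bed with over 18 N for 0.2 s with the tool over its open end (horizontal distance between sample and pocket below 0.007 m and contact force between sample and bed above 18 N and x of the grasp point in the frame of pocket below -0.02 m), for 0.2 s.
At the end, for the whole second after the job is handed in: The long sample lies at rest in the pocket, flaked face up: the middle of its underside at least 5 mm below the rim's top and within 7 mm of the pocket's centre, its length along the pocket within 0.08 rad, level within 0.02 rad (1.1 degrees) (horizontal distance between sample and pocket below 0.007 m and angle between the x axis of sample and the x axis of pocket, either way round below 0.08 rad and z of sample in the frame of pocket below -0.005 m and angle between sample's own z axis and vertical below 0.02 rad and linear speed of sample below 0.01 m/s); the robot touches nothing.
It fails at once if The long sample is dropped or pressed on the display bed with more than 40 N (contact force between sample and bed above 40 N).
It fails at once if The short sample is shifted by more than 30 mm (distance of short_sample from where it was at the start of the episode above 0.03 m).
It fails at once if The jug is shifted by more than 30 mm (distance of jug from where it was at the start of the episode above 0.03 m).
It fails at once if The trowel is shifted by more than 30 mm (distance of trowel from where it was at the start of the episode above 0.03 m).
It also fails if it takes over 64 s, if anything falls off the work surface, if the arm or the gripper's body presses on something with over 40 N, if the wrist force passes 120 N, or if a joint passes its speed limit or range.

## Robot

A 7-joint arm with a two-finger parallel gripper is mounted at the origin on the work surface. World frame = base frame: x ahead of the robot, y to its left, z up, the work surface at z = 0. Lengths are in m, angles in rad, forces in N, time in s.
With the tool pointing down it reaches from about 0.4 to 0.9 m from the base axis. Payload 5.5 kg.
Tool frame: the origin (TCP) lies on the centre line of the jaws, within the pads' length; the fingertips stand 22 mm ahead of it and the grasp point (between the pads) lies 3 mm ahead of it; z points along the fingers, y is the line along which they close (so a half turn about z gives the same grasp; the last joint's range is limited). The gripper opens to 92 mm and grips with 3 to 60 N. Pads are 19 mm wide; open, the fingers measure 130 mm over their backs; the gripper's body (75 mm by 190 mm) begins 47 mm behind the grasp point.
Start: joints at [1.39, 0.501, -0.427, 1.55, 0.221, 1.138, -0.21], TCP at [0.279, -0.587, 0.249] pointing down, gripper open.
Joint ranges: [-2.88, 2.88], [-0.31, 2.03], [-1.54, 1.56], [0.2, 2.42], [-1.41, 4.55], [0.19, 2.02], [-2.57, 2.57]. Speed limits (rad/s): [2.57, 2.57, 3.14, 3.14, 3.14, 3.14, 3.14].

## Interface

Orientations are given as a unit quaternion [w, x, y, z].
In Python, from rig import telemetry, camera, camera_params, workorder gives the robot as it stands.
- The arm moves only by the shell command python3 -m inch 'ROWS' [FORCE]. ROWS is JSON, a list of rows, each a list of 7 numbers: the shift along the tool's x, y, z in mm, then the turn, a rotation vector about the tool's x, y, z in degrees, then the finger opening in mm, from 0 to 91.8. In form: [[tx, ty, tz, ax, ay, az, hand], ...]. A call has 1 to 12 rows; each row shifts and turns the commanded pose from where the row before left it, along the tool's axes as they then stand; what a row does not reach is not made up. A row lasts 1/8 s, in which the tool goes at most 62.5 mm and 10.7 degrees, less where a joint would pass 70% of its speed; a pose out of reach is approached as far as the arm can. A call with a gripper value outside its range is refused whole. The fingers move at their own pace and stop on an object; FORCE is the grip in N (left out, the last holds). Time passes only in rows, so rows that do not move let the fingers close. It gives the time, the measured TCP pose, the force, the opening and the grip force at its end, in the units of the state.
- telemetry.state(): the state, without advancing time (a new reading comes with each control period).
- camera(name): name is "scene" or "top" or "wrist"; returns (picture, depth): 420x560x3 uint8, red, green, blue; 420x560 float32, m along the optical axis (not along the pixel's ray), 0 where there is no reading.
- camera_params(name): a dict with "intrinsics" (3x3 intrinsics, pixels), "pose" (4x4, takes a point from camera to world coordinates). Camera axes: x right, y down, z forward; pixel columns grow to the right and rows downward; lengths in m; the calibration is good to about 2 mm. A picture is of the moment at which its call begins: read the wrist's pose just before it. camera_params takes no time and is no camera call; for the wrist camera it gives the pose at the moment of the call.
- workorder.close_job(): hands the job in; it is judged then, once.
The state is a dict: "t": time; "joints": joint angles; "qvel": joint speeds; "joint_torque": joint torques, N m; "ee_pos": TCP position; "tool_rot": TCP orientation; "force": force on the tool from outside, world axes, zero at the start; "ft_torque": the same for the moment, N m; "gripper_width": opening from 0.0 (shut) to 1.0 (fully open); "gripper_force": force on a finger pad.
Only numpy, scipy, OpenCV 4.12 (cv2) and the standard library are available. Lean on these libraries where they do the work, as an engineer would, in place of code of your own. Each camera call takes 0.05 s, during which the arm holds its last target. There are 200 camera calls.

## Working session

There is one attempt and no reset: what is moved stays moved. The work goes in short steps, Python scripts to look and compute and a shell command to move; the robot and the scene stay as the last step left them, time stands still between calls to the robot, and variables do not carry over. Pictures are saved under pics/ and viewed, at most 10 in all, crops included, and the job is handed in when it is done.

```bash
ls; mkdir -p pics; cat > h.py <<'E'
import numpy as np, cv2
from scipy.spatial.transform import Rotation as R
from rig import telemetry, camera, camera_params, workorder
def snap(n):
    P=camera_params(n); c,d=camera(n); return c,d,np.array(P['intrinsics']),np.array(P['pose'])
def cloud(d,K,T):
    v,u=np.mgrid[:d.shape[0],:d.shape[1]]
    p=np.stack([(u-K[0,2])/K[0,0]*d,(v-K[1,2])/K[1,1]*d,d],-1)
    w=p@T[:3,:3].T+T[:3,3]; w[d==0]=np.nan; return w
def save(n,c): cv2.imwrite(f'pics/{n}.png',c[...,::-1])
def rot(s): q=s['tool_rot']; return R.from_quat([q[1],q[2],q[3],q[0]])
def st():
    s=telemetry.state(); print(s['t'],np.round(s['ee_pos'],4),'\n',np.round(rot(s).as_matrix(),3),'F',np.round(s['force'],1),s['gripper_width'],s['gripper_force'],np.round(s['joints'],2)); return s
E
python3 - <<'E'
from h import *
st()
for n in('scene','top'):
    c,d,K,T=snap(n); save(n,c); np.savez(f'{n}.npz',c=c,d=d,K=K,T=T); print(n,np.round(K,1),np.round(T,3))
E
```

```text
pics
0.0 [ 0.2788 -0.5865  0.2477] 
 [[ 0.903  0.429 -0.001]
 [ 0.429 -0.903  0.002]
 [ 0.    -0.002 -1.   ]] F [-0.4 -0.8 -0. ] 0.9997819266326936 0.0 [ 1.39  0.5  -0.43  1.55  0.22  1.14 -0.21]
scene [[390.9   0.  275.2]
 [  0.  390.9 210.9]
 [  0.    0.    1. ]] [[ 0.062  0.648 -0.759  1.488]
 [ 0.998 -0.034  0.052 -0.116]
 [ 0.008 -0.761 -0.649  0.964]
 [ 0.     0.     0.     1.   ]]
top [[469.8   0.  281.1]
 [  0.  469.8 207.1]
 [  0.    0.    1. ]] [[-0.046 -0.977  0.207  0.243]
 [-0.999  0.046 -0.006 -0.037]
 [-0.004 -0.207 -0.978  1.509]
 [ 0.     0.     0.     1.   ]]
```

View pics/scene.png

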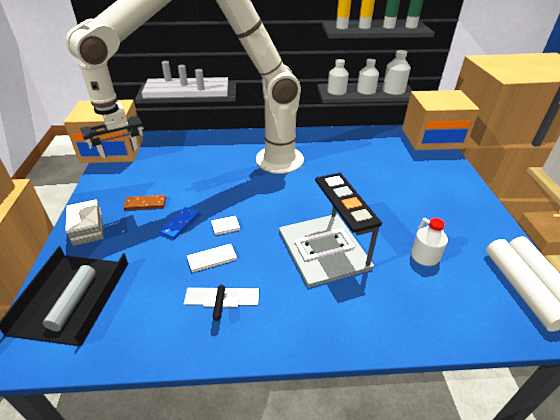

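View pics/top.png

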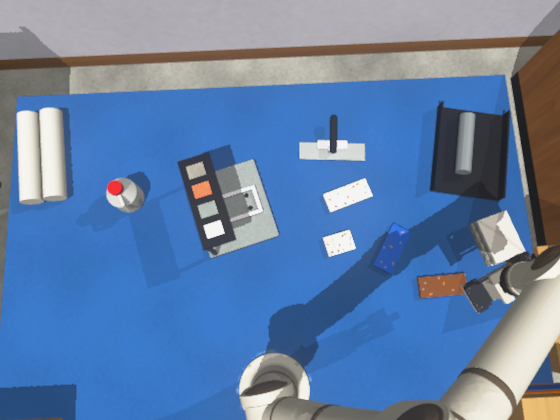

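Candidates in the top view are white long (347,195), white short (339,243), blue (391,249) and brown (442,286). The long white one with flakes fits the 150 x 64 mm slab. I'll measure it and the bed in both views, and crop to confirm.

```bash
cat > m.py <<'E'
from h import *
def load(n): z=np.load(n+'.npz'); return z['c'],z['d'],z['K'],z['T']
def rect(p): # p Nx2 m
    (c,(w,h),a)=cv2.minAreaRect((p*1000).astype(np.float32)); 
    if w<h: w,h,a=h,w,a+90
    return np.round(c,1),round(w,1),round(h,1),round((a+90)%180-90,1)
for n in('top','scene'):
    c,d,K,T=load(n); W=cloud(d,K,T); hsv=cv2.cvtColor(c,cv2.COLOR_RGB2HSV)
    tab=W[(hsv[...,1]>180)&(hsv[...,0]>100)&(hsv[...,0]<125)]; print(n,'table z',np.nanmedian(tab[:,2]))
    m=((W[...,2]>0.008)&(W[...,2]<0.03)&(hsv[...,1]<90)).astype(np.uint8)
    k,l,s,ce=cv2.connectedComponentsWithStats(m)
    for i in range(1,k):
        if s[i,4]>150:
            p=W[l==i]; print(np.round(ce[i]),s[i,4],'z',np.round(np.nanpercentile(p[:,2],[10,50,90]),4),rect(p[:,:2]))
    # ledge / rim bands by height
    for lo,hi in((.027,.037),(.18,.225)):
        q=(W[...,2]>lo)&(W[...,2]<hi)&(W[...,0]>.3)&(W[...,0]<.85)&(W[...,1]>-.05)&(W[...,1]<.32)
        k,l,s,ce=cv2.connectedComponentsWithStats(q.astype(np.uint8))
        for i in range(1,k):
            if s[i,4]>60: p=W[l==i]; print(lo,np.round(ce[i]),s[i,4],np.nanmedian(p[:,2]),rect(p[:,:2]))
c,d,K,T=load('top'); a=cv2.resize(c[140:275,300:420],None,fx=3,fy=3,interpolation=2)
b=cv2.resize(c[140:275,165:300],None,fx=3,fy=3,interpolation=2); save('crop',np.hstack([b,a]))
E
python3 m.py
```

```text
top table z 0.0006039827959600785
[501. 157.] 312 z [0.0088 0.0153 0.0264] (array([ 698.3, -773.9]), 295.1, 28.1, -11.5)
[245. 207.] 3299 z [0.0162 0.0206 0.0254] (array([565.9, 111.2]), 272.6, 229.8, 15.7)
[348. 195.] 878 z [0.0118 0.0159 0.0203] (array([ 589.2, -265.7]), 150.8, 65.7, -71.4)
[339. 243.] 560 z [0.0123 0.0163 0.0204] (array([ 432.9, -226.8]), 91.5, 64.0, -75.7)
[277. 372.] 1105 z [0.0095 0.0137 0.0204] (array([42.6, -5.9]), 211.0, 124.0, 82.3)
0.027 [246. 203.] 300 0.03243084893543191 (array([574.3,  75.2]), 111.3, 95.3, -74.1)
0.18 [207. 201.] 3116 0.21071687420283325 (array([549.1, 166.8]), 270.9, 95.7, 15.7)
scene table z -0.0019012026686290318
[500.  36.] 289 z [0.0103 0.0196 0.0277] (array([-1642.1,  1879.7]), 797.5, 74.0, -89.3)
[30. 44.] 216 z [0.0101 0.0199 0.0276] (array([-1591.9, -1730.2]), 450.8, 245.8, -50.0)
[280. 162.] 436 z [0.0091 0.0129 0.025 ] (array([24.1,  2.8]), 206.3, 175.2, 83.8)
[ 89. 235.] 196 z [0.0119 0.0202 0.0278] (array([ 430.8, -712.1]), 134.7, 99.9, 17.0)
[324. 249.] 3788 z [0.0158 0.0189 0.0236] (array([567.8, 113.3]), 275.7, 230.4, 15.6)
[225. 224.] 326 z [0.011  0.0136 0.0163] (array([ 437.2, -223.4]), 90.2, 70.3, -75.7)
[212. 256.] 697 z [0.0108 0.0135 0.016 ] (array([ 592.6, -262.5]), 149.9, 70.9, -71.7)
[524. 296.] 259 z [0.0152 0.023  0.0291] (array([777.4, 666.8]), 302.3, 42.5, 13.0)
[ 32. 293.] 483 z [0.0104 0.0192 0.0276] (array([ 701.3, -781.5]), 296.5, 9.1, -11.4)
[100. 304.] 366 z [0.0114 0.0199 0.0282] (array([ 750.1, -567.3]), 288.2, 6.6, -11.9)
[ 68. 311.] 183 z [0.0142 0.0235 0.0286] (array([ 767.4, -643.6]), 181.4, 47.8, -26.7)
0.027 [324. 243.] 424 0.030054111538518558 (array([569. , 114.2]), 180.9, 99.0, -74.2)
0.18 [349. 203.] 1920 0.20803769814928336 (array([554. , 169.5]), 274.2, 97.6, 15.6)
```

View pics/crop.png

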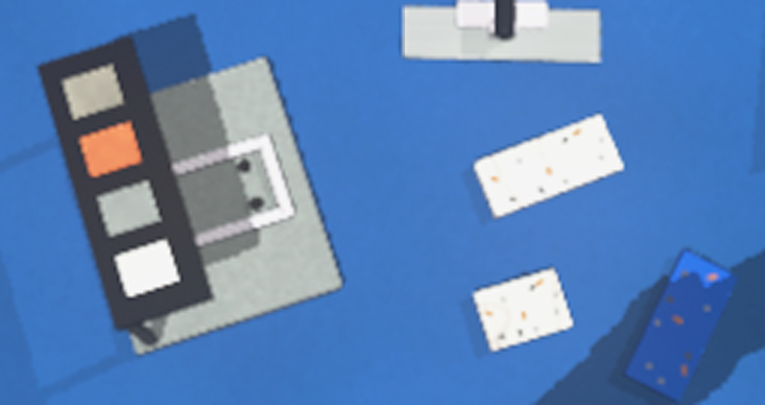

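Crop: the long flaked white slab is at crop (548,165), the short one at (522,310) and the blue one at (680,325). Only the first measures 150 x 65 mm, so it is the sample. Both views put it at about (591,-264) mm with its axis at 108.5°. The bed pocket is at about (567.5,113) mm with its x axis at 105.6°. The ledge and rim heights agree with the text.

```bash
cat >> h.py <<'E'
def Rt(yaw,lean): # tool x at yaw(deg), z down, leaned about tool y
    a=np.radians(yaw); B=np.array([[np.cos(a),np.sin(a),0],[np.sin(a),-np.cos(a),0],[0,0,-1]]).T
    B=np.column_stack([[np.cos(a),np.sin(a),0],[np.sin(a),-np.cos(a),0],[0,0,-1]])
    return R.from_matrix(B)*R.from_rotvec([0,lean,0],degrees=True)
def plan(tip,yaw,lean):  # tip mm: centre of fingertips
    s=telemetry.state(); C=rot(s); G=Rt(yaw,lean); p=np.array(tip)/1e3-.022*G.apply([0,0,1])
    d=(p-np.array(s['ee_pos']))*1e3; r=(C.inv()*G).as_rotvec(degrees=True)
    print('TCP target',np.round(p,4),'shift-first tool mm',np.round(C.inv().apply(d),1),'len',round(np.linalg.norm(d)),'| turn deg',np.round(r,2),'| shift-after-turn mm',np.round(G.inv().apply(d),1))
E
python3 -c "
from h import *
plan([605.3,-306.7,150],108.5,15); P=np.array(camera_params('wrist')['pose']);s=telemetry.state()
print(np.round(rot(s).inv().apply(P[:3,3]-s['ee_pos']),3), np.round(rot(s).inv().as_matrix()@P[:3,:3],2), camera_params('wrist')['intrinsics'])"
```

```text
TCP target [ 0.6071 -0.3121  0.1713] shift-first tool mm [ 414.3 -106.8   76.7] len 435 | turn deg [ 10.79  12.2  -82.57] | shift-after-turn mm [131.  398.4 114.3]
[ 0.083  0.    -0.136] [[-0.   -0.95 -0.3 ]
 [ 1.   -0.   -0.  ]
 [-0.   -0.3   0.95]] [[369.02732719   0.         281.23485491]
 [  0.         369.02732719 208.8413672 ]
 [  0.           0.           1.        ]]
```

```bash
python3 -m inch '[[41.4,-10.7,4,0,0,0,85],[41.4,-10.7,4,0,0,0,85],[41.4,-10.7,4,0,0,0,85],[41.4,-10.7,4,0,0,0,85],[41.4,-10.7,4,0,0,0,85],[41.4,-10.7,4,0,0,0,85],[41.4,-10.7,4,0,0,0,85],[41.4,-10.7,4,0,0,0,85],[41.4,-10.7,4,0,0,0,85],[41.4,-10.7,4,0,0,0,85]]'; python3 -c "
from h import *
st()"
```

```text
t: 1.35
ee_pos: [0.6077, -0.3117, 0.208]
tool_rot: [-0.0, 0.975, 0.22, -0.0]
force: [0.6, -0.3, 0.7]
gripper_width: 0.925
gripper_force: 0.0
1.35 [ 0.6077 -0.3117  0.208 ] 
 [[ 0.903  0.429 -0.001]
 [ 0.429 -0.903  0.   ]
 [-0.001 -0.001 -1.   ]] F [ 0.6 -0.3  0.7] 0.9250285148487087 0.0 [ 0.76  0.61 -0.49  1.49  0.3   1.11 -0.91]
```

```bash
python3 -m inch '[[0,0,0,0,0,-10.4,85],[0,0,0,0,0,-10.4,85],[0,0,0,0,0,-10.4,85],[0,0,0,0,0,-10.4,85],[0,0,0,0,0,-10.4,85],[0,0,0,0,0,-10.4,85],[0,0,0,0,0,-10.4,85],[0,0,0,0,0,-10.3,85],[0,0,0,0,7.5,0,85],[0,0,0,0,7.5,0,85],[0,0,0,0,0,0,85]]'; python3 -c "
from h import *
s=st(); n='wrist'; c,d,K,T=snap(n); save('w1',c); np.savez('w1.npz',c=c,d=d,K=K,T=T)
c2,d2,K2,T2=snap('scene'); p=T2[:3,:3].T@(np.array(s['ee_pos'])+[0,0,.08]-T2[:3,3]); u=K2@p/p[2]; print(u)
u=u.astype(int); a=c2[max(0,u[1]-75):u[1]+75,u[0]-75:u[0]+75]; save('w1s',np.hstack([c,cv2.resize(a,(240,420))[:, :]]))
"
```

```text
t: 2.72
ee_pos: [0.606, -0.3158, 0.2059]
tool_rot: [-0.107, 0.581, 0.803, 0.076]
force: [-0.5, -0.1, -1.1]
gripper_width: 0.924
gripper_force: 0.0
2.725 [ 0.606  -0.3158  0.2059] 
 [[-0.302  0.95  -0.083]
 [ 0.917  0.313  0.247]
 [ 0.26  -0.002 -0.965]] F [-0.5 -0.1 -1.1] 0.923852736579193 0.0 [ 0.99  0.84 -0.84  1.29  0.38  1.39  0.52]
[182.92192602 193.34731532   1.        ]
```

View pics/w1s.png

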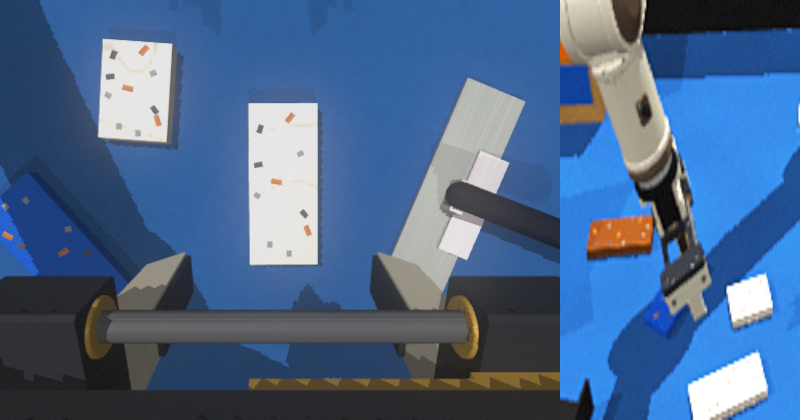

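The wrist view shows the sample at px (283,184), centred between the open fingers, with flakes on top. The trowel is on the right and the short sample at top left (136,90). The side view shows no camera body on the gripper. Next I measure the slab from this view.

```bash
cat > w.py <<'E'
import sys; from h import *
z=np.load(sys.argv[1]); c,d,K,T=z['c'],z['d'],z['K'],z['T']; W=cloud(d,K,T); hsv=cv2.cvtColor(c,cv2.COLOR_RGB2HSV)
m=((W[...,2]>0.008)&(W[...,2]<0.025)&(hsv[...,0]>-1)&(W[...,0]>.5)&(W[...,0]<.66)&(W[...,1]>-.36)&(W[...,1]<-.17)).astype(np.uint8)
m=cv2.morphologyEx(m,cv2.MORPH_OPEN,np.ones((5,5)))
k,l,s,ce=cv2.connectedComponentsWithStats(m); i=1+np.argmax(s[1:,4]); p=W[l==i]
print('px',ce[i],'z med',np.nanmedian(p[:,2]),cv2.minAreaRect((p[:,:2]*1000).astype(np.float32)))
# geometric only: image corners of slab -> plane z=16mm
w=((hsv[...,1]<110)&(hsv[...,2]>120)).astype(np.uint8)*(cv2.dilate(m,np.ones((9,9)))); w=cv2.morphologyEx(w,cv2.MORPH_CLOSE,np.ones((9,9)))
cn=max(cv2.findContours(w,0,2)[0],key=cv2.contourArea); q=cv2.boxPoints(cv2.minAreaRect(cn)); 
r=np.c_[(q-K[:2,2])/K[0,0],np.ones(4)]@T[:3,:3].T; P=T[:3,3]+r*((.016-T[2,3])/r[:,2:]); print('corners',np.round(q,0).tolist(),np.round(P*1000,1).tolist(),'centre',P.mean(0)*1000,cv2.minAreaRect((P[:,:2]*1000).astype(np.float32)))
E
python3 w.py w1.npz; python3 -c "
from h import *
plan([605,-307,60],108.5,15)"
```

```text
px [283.0242512  183.02379875] z med 0.01595678595190697 ((591.5443115234375, -266.4608154296875), (63.67890930175781, 149.73536682128906), 18.435710906982422)
corners [[248.0, 102.0], [321.0, 102.0], [321.0, 266.0], [248.0, 266.0]] [[537.6, -204.8, 16.0], [601.3, -184.0, 16.0], [649.3, -327.8, 16.0], [584.4, -349.2, 16.0]] centre [ 593.13461972 -266.43910194   16.        ] ((593.1062622070312, -266.422119140625), (68.32206726074219, 151.72705078125), 18.208045959472656)
TCP target [ 0.6068 -0.3124  0.0813] shift-first tool mm [-3.290e+01 -1.000e-01  1.222e+02] len 127 | turn deg [-0.02  0.02  0.02] | shift-after-turn mm [-33.   -0.2 122.2]
```

```bash
python3 -c "
from h import *
plan([605.7,-309.2,40],108.4,15);plan([605.7,-309.2,8.5],108.4,15)"
```

```text
TCP target [ 0.6075 -0.3146  0.0613] shift-first tool mm [-40.3  -0.2 141. ] len 147 | turn deg [-0.05  0.02  0.12] | shift-after-turn mm [-40.4  -0.2 141. ]
TCP target [ 0.6075 -0.3146  0.0298] shift-first tool mm [-48.5  -0.2 171.4] len 178 | turn deg [-0.05  0.02  0.12] | shift-after-turn mm [-48.5  -0.2 171.4]
```

```bash
python3 -m inch '[[-10.1,0,35.2,0,0,0,85],[-10.1,0,35.2,0,0,0,85],[-10.1,0,35.2,0,0,0,85],[-10.1,0,35.2,0,0,0.1,85],[-2,0,7.6,0,0,0,85],[-2,0,7.6,0,0,0,85],[-2,0,7.6,0,0,0,85],[-2.1,0,7.6,0,0,0,85],[0,0,0,0,0,0,85],[0,0,0,0,0,0,85]]'; python3 -c "
from h import *
st();plan([605.7,-309.2,8.5],108.4,15)"
```

```text
t: 4.08
ee_pos: [0.6081, -0.3151, 0.0311]
tool_rot: [-0.106, 0.58, 0.804, 0.076]
force: [0.4, -0.4, 0.4]
gripper_width: 0.925
gripper_force: 0.0
4.075 [ 0.6081 -0.3151  0.0311] 
 [[-0.305  0.949 -0.082]
 [ 0.916  0.316  0.245]
 [ 0.259 -0.    -0.966]] F [ 0.4 -0.4  0.4] 0.9252557930636396 0.0 [ 0.96  1.03 -0.75  1.37  0.48  1.15  0.51]
TCP target [ 0.6075 -0.3146  0.0298] shift-first tool mm [ 0.3 -0.4  1.5] len 2 | turn deg [-0.01  0.01  0.02] | shift-after-turn mm [ 0.3 -0.4  1.5]
```

```bash
python3 -m inch '[[0.3,-0.4,1.5,0,0,0,85],[0,0,0,0,0,0,50],[0,0,0,0,0,0,50],[0,0,0,0,0,0,50],[0,0,0,0,0,0,50],[0,0,0,0,0,0,50],[0,0,0,0,0,0,50],[0,0,0,0,0,0,50]]' 50; python3 -m inch '[[2.6,0,-9.7,0,0,0,50],[2.6,0,-9.7,0,0,0,50],[2.6,0,-9.7,0,0,0,50],[2.6,0,-9.7,0,0,0,50],[2.6,0,-9.7,0,0,0,50],[2.6,0,-9.7,0,0,0,50],[2.6,0,-9.7,0,0,0,50],[0,0,0,0,0,0,50]]'
cat > look.py <<'E'
import sys; from h import *
s=st(); c,d,K,T=snap('wrist'); save(sys.argv[1],c); np.savez(sys.argv[1]+'.npz',c=c,d=d,K=K,T=T); C=rot(s)
W=cloud(d,K,T); hsv=cv2.cvtColor(c,cv2.COLOR_RGB2HSV)
L=(W-np.array(s['ee_pos']))@C.as_matrix()*1000   # tool frame, mm
m=((hsv[...,1]<90)&(hsv[...,2]>140)&(abs(L[...,1])<36)&(L[...,0]>-40)&(L[...,0]<150)&(L[...,2]>-30)&(L[...,2]<45)).astype(np.uint8)
m=cv2.morphologyEx(m,cv2.MORPH_OPEN,np.ones((5,5))); k,l,S,ce=cv2.connectedComponentsWithStats(m); i=1+np.argmax(S[1:,4]); q=W[l==i]*1000
q=q[np.isfinite(q).all(1)]; n=np.linalg.svd(q-q.mean(0),full_matrices=False)[2][2]; n*=np.sign(n[2]); r=(q-q.mean(0))@n; q=q[abs(r)<2]
n=np.linalg.svd(q-q.mean(0),full_matrices=False)[2][2]; n*=np.sign(n[2])
print('slab N',len(q),'normal',np.round(n,3),'mean',np.round(q.mean(0),1),'rect',cv2.minAreaRect(q[:,:2].astype(np.float32)),'px',ce[i],S[i])
E
python3 look.py w2
```

```text
t: 5.08
ee_pos: [0.6073, -0.3146, 0.0295]
tool_rot: [-0.106, 0.58, 0.804, 0.076]
force: [-0.0, -0.7, 1.4]
gripper_width: 0.69
gripper_force: 50.0
t: 6.08
ee_pos: [0.608, -0.3147, 0.101]
tool_rot: [-0.105, 0.58, 0.804, 0.076]
force: [0.0, 0.6, -2.8]
gripper_width: 0.688
gripper_force: 50.0
6.075 [ 0.608  -0.3147  0.101 ] 
 [[-0.306  0.949 -0.081]
 [ 0.917  0.316  0.245]
 [ 0.258  0.001 -0.966]] F [ 0.   0.6 -2.8] 0.6880777120660581 49.99783158302307 [ 0.98  0.95 -0.79  1.36  0.44  1.24  0.52]
slab N 36760 normal [-0.005  0.014  1.   ] mean [ 591.8 -263.9   86.7] rect ((591.7415771484375, -264.1451721191406), (63.96517562866211, 124.65695190429688), 18.640705108642578) px [280.89922333 170.98930046] [  210    32   142   277 36824]
```

View pics/w2.png

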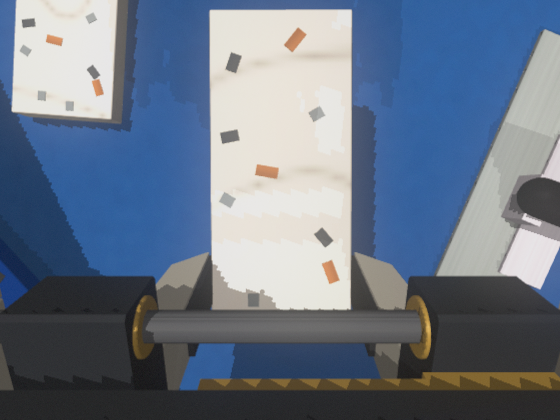

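The slab is held level and square between the pads, spanning px (210..352, 11..310). My mask clipped the far end, so I'll widen it and recompute.

```bash
sed -i 's/L\[...,2\]<45/L[...,2]<75/' look.py; cat >> look.py <<'E'
(cx,cy),(a,b),an=cv2.minAreaRect(q[:,:2].astype(np.float32)); an=an+90 if a<b else an
u=np.array([np.cos(np.radians(an)),np.sin(np.radians(an))]); u*=np.sign(u[1]); far=np.array([cx,cy])+u*max(a,b)/2
tip=np.array(s['ee_pos'])*1e3+22*C.as_matrix()[:,2]
ctr=far-75*u; print('yaw',an%180,'far',far,'centre',ctr,'tip',tip,'tip->centre along,across',(ctr-tip[:2])@u,(ctr-tip[:2])@[-u[1],u[0]],'top z - tip z at tip',q.mean(0)[2]-(n[:2]@(tip[:2]-q.mean(0)[:2]))/n[2]-tip[2])
E
python3 look.py w3
python3 -c "
from h import *
plan([567.5+12.1+30,113-43.3-150,150],105.6,15)"
```

```text
6.125 [ 0.6075 -0.3147  0.1002] 
 [[-0.305  0.949 -0.082]
 [ 0.917  0.316  0.245]
 [ 0.258  0.    -0.966]] F [-0.1 -0.1 -2.5] 0.6923265385697421 49.99789595603943 [ 0.98  0.95 -0.79  1.36  0.44  1.24  0.52]
slab N 40492 normal [-0.004  0.014  1.   ] mean [ 589.4 -258.1   85.8] rect ((589.6231689453125, -259.0015869140625), (64.11767578125, 135.39682006835938), 18.4619197845459) px [280.89555956 157.42471461] [  209     9   143   300 40559]
yaw 108.4619197845459 far [ 568.18482189 -194.78732061] centre [ 591.93539489 -265.92739569] tip [ 605.74873606 -309.26726303   78.97660211] tip->centre along,across 45.483682456830095 -0.6221940613151359 top z - tip z at tip 7.662445220424189
TCP target [ 0.6111 -0.0858  0.1713] shift-first tool mm [227.   76.  -13.4] len 240 | turn deg [-0.77  0.01  2.73] | shift-after-turn mm [230.3  65.3 -12.4]
```

```bash
python3 -c "
from h import *
plan([490,-54,170],105.6,15)"
```

```text
TCP target [ 0.4915 -0.0595  0.1913] shift-first tool mm [292.8 -29.1 -16.4] len 295 | turn deg [-0.77  0.01  2.73] | shift-after-turn mm [291.  -42.8 -16.8]
```

```bash
python3 -m inch '[[10.3,0,-38,0,0,0,50],[10.3,0,-38,0,0,0,50],[34,-3.6,7.5,0,0,0,50],[34,-3.6,7.5,0,0,0,50],[34,-3.6,7.5,0,0,0,50],[34,-3.6,7.5,0,0,0,50],[34,-3.6,7.5,0,0,0,50],[34,-3.6,7.5,0,0,0,50],[34,-3.6,7.5,0,0,0,50],[34,-3.6,7.5,-0.77,0,2.73,50],[0,0,0,0,0,0,50],[0,0,0,0,0,0,50]]'; python3 look.py w4
```

```text
t: 7.68
ee_pos: [0.492, -0.06, 0.1908]
tool_rot: [-0.104, 0.599, 0.79, 0.079]
force: [-0.1, -0.9, -3.8]
gripper_width: 0.687
gripper_force: 50.0
7.675 [ 0.492  -0.06    0.1908] 
 [[-0.26   0.963 -0.069]
 [ 0.931  0.269  0.248]
 [ 0.258  0.    -0.966]] F [-0.1 -0.9 -3.8] 0.6871203119991155 49.99783158302307 [ 0.99  0.54 -0.98  1.89  0.23  1.03  0.2 ]
slab N 40492 normal [-0.004  0.015  1.   ] mean [476.7  -2.6 176.5] rect ((476.853759765625, -3.55999755859375), (64.01297760009766, 135.37168884277344), 15.666152000427246) px [280.99376187 157.61727938] [  210     9   142   300 40557]
yaw 105.66615200042725 far [458.57643749  61.61141508] centre [478.82881348 -10.60244278] tip [490.47487088 -54.51689687 169.59277552] tip->centre along,across 45.427899725443716 -0.6448707017132999 top z - tip z at tip 7.751770576545027
```

View pics/w4.png

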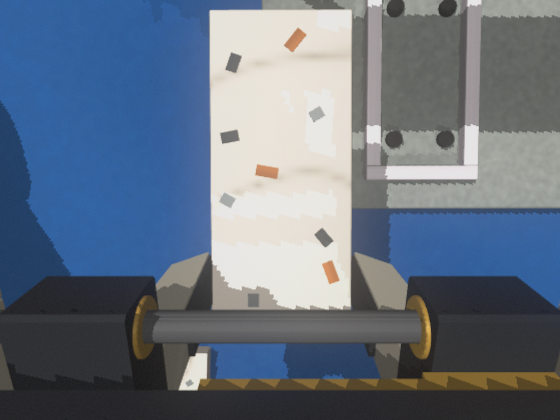

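The wrist view shows the pocket right of the held slab: the rim's open end at (367..478, 165..180), the open-end studs at (394,138) and (445,138), and the inner studs at (395,5) and (447,5). The ledge isn't in the way. I'll measure the pocket from this view.

```bash
cat > p.py <<'E'
from h import *
z=np.load('w4.npz'); c,d,K,T=z['c'],z['d'],z['K'],z['T']; W=cloud(d,K,T)*1000
a=np.radians(105.6); u=np.array([np.cos(a),np.sin(a)]); v=np.array([-u[1],u[0]]); O=np.array([567.5,113])
X=(W[...,:2]-O)@u; Y=(W[...,:2]-O)@v; Z=W[...,2]
ok=np.zeros(d.shape,bool); ok[:,356:]=True; ok&=np.isfinite(Z)
pl=ok&(X<-95)&(X>-112)&(abs(Y)<60); print('plate z',np.median(Z[pl])); 
rim=ok&(Z>26)&(Z<38)&(abs(Y)<60); print('rim z',np.percentile(Z[rim],[10,50,90]))
er=np.percentile
top=rim&(Z>29.5)
for lo,hi in((-70,-40),(-40,-10),(-10,20),(20,50)):
    for s in(1,-1):
        q=Y[top&(X>lo)&(X<hi)&(Y*s>0)]; 
        if len(q)>20: print('side',lo,s,er(q,[2,50,98]).round(1),len(q))
for s in(-30,-10,10,30):
    q=X[top&(abs(Y-s)<10)&(X<-65)]; print('open end rim X',s,er(q,[2,50,98]).round(1))
for x in(-55,55):
    for y in(-22,22):
        m=ok&(np.hypot(X-x,Y-y)<12)&(Z<30); print('stud',x,y,er(Z[m],[10,50,90]).round(1) if m.any() else None)
        g=c.sum(2).astype(int); k=ok&(np.hypot(X-x,Y-y)<14)&(g<150)&(Z<34); 
        if k.sum()>10: print('  dark centre',X[k].mean().round(1),Y[k].mean().round(1),'Z',np.median(Z[k]).round(1))
f=ok&(abs(X+25)<20)&(abs(Y)<12); print('floor',er(Z[f],[10,50,90]).round(1))
for lo,hi in((-40,-25),(20,40)):
  pass
p=(ok&(X<-80)&(Z>15)); q=X[ok&(Z>15)&(Z<25)&(X<-80)&(Y<40)]; print('plate edge X',er(q,[0.5,2,5]).round(1))
E
python3 p.py
```

```text
plate z 19.825635977304078
rim z [27.8028863  31.52014993 32.62741418]
side -70 1 [35.6 41.6 47.2] 534
side -70 -1 [-46.4 -40.1 -34.6] 547
side -40 1 [36.  41.7 47.2] 522
side -40 -1 [-46.3 -40.1 -34.5] 554
side -10 1 [35.7 41.5 47.3] 544
side -10 -1 [-46.2 -39.9 -34.4] 557
side 20 1 [35.9 41.9 47.4] 551
side 20 -1 [-46.  -39.8 -34.3] 567
open end rim X -30 [-90.8 -83.2 -66.5]
open end rim X -10 [-91.5 -85.7 -79.8]
open end rim X 10 [-91.5 -85.7 -79.8]
open end rim X 30 [-91.5 -84.  -66.5]
stud -55 -22 [21.1 22.5 27.7]
stud -55 22 [21.2 22.6 28. ]
stud 55 -22 [21.  22.7 27.8]
  dark centre 48.5 -18.2 Z 24.2
stud 55 22 [21.1 23.  28.3]
floor [20.8 21.8 22.7]
plate edge X [-115.8 -115.7 -114.8]
```

```bash
python3 - <<'E'
from h import *
plan([578.9,67.5,90],105.8,15); plan([578.9,67.5,50],105.8,15)
z=np.load('w1.npz'); W=cloud(z['d'],z['K'],z['T'])[110:260,255:315].reshape(-1,3); print(np.linalg.svd(W-W.mean(0),full_matrices=False)[2][2])
E
```

```text
TCP target [0.5805 0.062  0.1113] shift-first tool mm [ 70.5 117.7 101.2] len 171 | turn deg [ 0.08  0.04 -0.24] | shift-after-turn mm [ 70.  118.2 101.1]
TCP target [0.5805 0.062  0.0713] shift-first tool mm [ 60.2 117.7 139.9] len 192 | turn deg [ 0.08  0.04 -0.24] | shift-after-turn mm [ 59.6 118.2 139.8]Traceback (most recent call last):
  File "<stdin>", line 3, in <module>
    u, s, vh = gufunc(a, signature=signature)
               ~~~~~~^^^^^^^^^^^^^^^^^^^^^^^^
    raise LinAlgError("SVD did not converge")
numpy.linalg.LinAlgError: SVD did not converge
```

```bash
python3 -m inch '[[-7,0,25.8,0,0,0,50],[-7,0,25.8,0,0,0,50],[-6.7,0,25.7,0,0,0,50],[15.2,19.6,4,0,0,0,50],[15.2,19.6,4,0,0,0,50],[15.2,19.6,4,0,0,0,50],[15.2,19.6,4,0,0,0,50],[15.2,19.6,4,0,0,0,50],[15.2,19.7,3.9,0,0,-0.2,50],[0,0,0,0,0,0,50],[0,0,0,0,0,0,50]]'; python3 look.py w5;  python3 - <<'E'
from h import *
plan([578.9,67.5,50],105.8,15)
z=np.load('w1.npz'); W=cloud(z['d'],z['K'],z['T'])[110:260,255:315].reshape(-1,3); W=W[np.isfinite(W).all(1)]; print(np.linalg.svd(W-W.mean(0),full_matrices=False)[2][2])
E
```

```text
t: 9.1
ee_pos: [0.5798, 0.0618, 0.1107]
tool_rot: [-0.104, 0.599, 0.79, 0.079]
force: [0.2, 0.1, -2.9]
gripper_width: 0.688
gripper_force: 50.0
9.1 [0.5798 0.0618 0.1107] 
 [[-0.262  0.963 -0.07 ]
 [ 0.93   0.271  0.249]
 [ 0.259 -0.    -0.966]] F [ 0.2  0.1 -2.9] 0.6884846159251201 49.997790455818176 [ 0.61  0.74 -0.85  1.77  0.35  0.91 -0.06]
slab N 28253 normal [-0.003  0.015  1.   ] mean [570.   99.3  96.7] rect ((570.0211181640625, 99.06727600097656), (64.26818084716797, 95.34935760498047), 15.79670238494873) px [281.00166054 203.67022329] [  210    99   142   210 28304]
yaw 105.79670238494873 far [557.04288507 144.94145681] centre [577.45975009  72.7739321 ] tip [578.30099751  67.30701899  89.44384073] tip->centre along,across 5.489456290220475 -0.6787531050932815 top z - tip z at tip 7.72532538663377
TCP target [0.5805 0.062  0.0713] shift-first tool mm [-9.9  0.9 38.2] len 39 | turn deg [ 0.    0.03 -0.1 ] | shift-after-turn mm [-9.9  0.9 38.2]
[1.74421786e-03 8.67627221e-04 9.99998102e-01]
```

```bash
python3 -m inch '[[-2.5,0.2,9.6,0,0.85,0,50],[-2.5,0.2,9.6,0,0,0,50],[-2.5,0.2,9.6,0,0,0,50],[-2.4,0.3,9.4,0,0,-0.1,50],[0,0,0,0,0,0,50],[0,0,0,0,0,0,50]]'; python3 look.py w6;  python3 - <<'E'
from h import *
plan([578.9,67.5,50],105.8,15.85)
plan([578.9,67.5,38],105.8,15.85)
E
```

```text
t: 9.9
ee_pos: [0.5808, 0.0644, 0.0722]
tool_rot: [-0.11, 0.597, 0.791, 0.084]
force: [0.3, 0.4, -2.9]
gripper_width: 0.688
gripper_force: 50.0
9.9 [0.5808 0.0644 0.0722] 
 [[-0.264  0.962 -0.073]
 [ 0.925  0.274  0.263]
 [ 0.273  0.002 -0.962]] F [ 0.3  0.4 -2.9] 0.6883518516436185 49.99794244766235 [ 0.59  0.8  -0.82  1.78  0.38  0.85 -0.06]
slab N 38141 normal [-0.001 -0.001  1.   ] mean [565.1 121.5  58.8] rect ((565.6019897460938, 120.99115753173828), (64.19041442871094, 135.28843688964844), 16.100229263305664) px [280.46708718 158.33899547] [  209     9   144   300 38207]
yaw 106.10022926330566 far [546.8429967  185.98223745] centre [567.64188404 113.92388411] tip [579.23076906  70.17343485  51.00008998] tip->centre along,across 45.248283274831856 -0.998462570739173 top z - tip z at tip 7.741765919890291
TCP target [0.5805 0.0617 0.0712] shift-first tool mm [-2.6 -1.2  0.5] len 3 | turn deg [0.1  0.01 0.13] | shift-after-turn mm [-2.6 -1.2  0.5]
TCP target [0.5805 0.0617 0.0592] shift-first tool mm [-5.9 -1.2 12. ] len 13 | turn deg [0.1  0.01 0.13] | shift-after-turn mm [-5.9 -1.2 12. ]
```

View pics/w6.png

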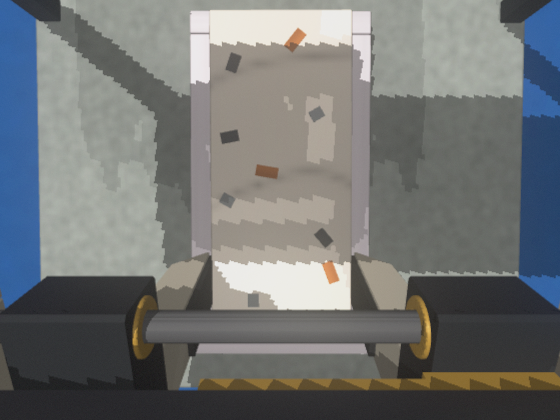

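The slab hovers level over the pocket, with the rim sides evenly visible at cols 190–210 and 352–370 and the ledge posts in the top corners. I'll compare rim and slab within this one picture.

```bash
cat > p2.py <<'E'
import sys; from h import *
z=np.load(sys.argv[1]); c,d,K,T=z['c'],z['d'],z['K'],z['T']; W=cloud(d,K,T)*1000
a=np.radians(105.8); u=np.array([np.cos(a),np.sin(a)]); v=np.array([-u[1],u[0]]); O=np.array([567.1,111.4])
X=(W[...,:2]-O)@u; Y=(W[...,:2]-O)@v; Z=W[...,2]; ok=np.isfinite(Z)&(abs(Y)<60)
for lo,hi in((-20,10),(10,40),(40,65)):
    b=ok&(X>lo)&(X<hi); r=b&(Z>29)&(Z<35); s=b&(Z>37)&(abs(Y)<40)
    print(lo,'rim outer',[round(float(x),1) for x in np.percentile(Y[r],[1,99])],'slab',[round(float(x),1) for x in np.percentile(Y[s],[.5,50,99.5])],'slab z',np.median(Z[s]).round(1))
b=ok&(abs(Y)<28); 
for k in(-20,0,20):
    m=ok&(abs(Y-k)<8)&(X>60)&(X<100); rr=m&(Z>29)&(Z<35); ss=m&(Z>37)
    print(k,'slab far X',np.percentile(X[ss],99.5).round(1) if ss.any() else None,'rim X',np.percentile(X[rr],[1,99]).round(1) if rr.any() else None)
    m=ok&(abs(Y-k)<8)&(X<-60)&(Z>29)&(Z<35); print('  open rim X',np.percentile(X[m],[1,99]).round(1) if m.any() else None)
E
python3 p2.py w6.npz
```

```text
-20 rim outer [-47.3, 46.2] slab [-32.7, -1.1, 30.5] slab z 58.8
10 rim outer [-47.1, 45.9] slab [-32.4, -1.1, 30.6] slab z 58.8
40 rim outer [-47.4, 45.8] slab [-32.2, -0.6, 30.6] slab z 58.8
-20 slab far X 77.1 rim X None
  open rim X [-90.  -84.1]
0 slab far X 76.5 rim X None
  open rim X [-89.7 -83.9]
20 slab far X 76.5 rim X None
  open rim X [-89.5 -84.1]
```

```bash
python3 -m inch '[[-2,-0.5,0.5,0,0,0.2,50],[-1.1,0,3.85,0,0,0,50],[-1.1,0,3.85,0,0,0,50],[-1.1,0,3.85,0,0,0,50],[0,0,0,0,0,0,50],[0,0,0,0,0,0,50]]';  python3 - <<'E'
from h import *
plan([578.9,67.5,38],105.8,15.85); s=telemetry.state(); print(np.array(s['ee_pos'])*1e3+22*rot(s).as_matrix()[:,2])
E
python3 look.py w7; python3 p2.py w7.npz
```

```text
t: 10.7
ee_pos: [0.5807, 0.0623, 0.059]
tool_rot: [-0.11, 0.598, 0.789, 0.084]
force: [-0.2, -0.2, -3.0]
gripper_width: 0.689
gripper_force: 50.0
TCP target [0.5805 0.0617 0.0592] shift-first tool mm [-0.5 -0.4 -0.3] len 1 | turn deg [ 0.07 -0.01 -0.09] | shift-after-turn mm [-0.5 -0.4 -0.3]
[579.11876441  68.12502182  37.81189731]
10.7 [0.5807 0.0623 0.059 ] 
 [[-0.26   0.963 -0.073]
 [ 0.926  0.271  0.263]
 [ 0.273  0.001 -0.962]] F [-0.2 -0.2 -3. ] 0.6889490352773645 49.998013973236084 [ 0.58  0.82 -0.81  1.78  0.39  0.83 -0.06]
slab N 15174 normal [-0.007  0.012  1.   ] mean [559.9 140.9  45.6] rect ((559.0147094726562, 143.61862182617188), (64.21049499511719, 83.98129272460938), 16.5316104888916) px [278.98258451  86.5961917 ] [  205     0   150   199 23370]
yaw 106.5316104888916 far [547.06651085 183.87349646] centre [568.40733254 111.97377928] tip [579.11876441  68.12502182  37.81189731] tip->centre along,across 45.0840535724484 -2.2082612229334977 top z - tip z at tip 8.742931885878413
-20 rim outer [-47.0, 45.9] slab [-32.1, -0.6, 31.0] slab z 45.6
10 rim outer [-47.3, 46.1] slab [-32.1, -0.2, 31.1] slab z 45.6
40 rim outer [-47.1, 45.9] slab [-31.9, -0.7, 30.9] slab z 45.6
-20 slab far X 75.0 rim X [81.7 86.1]
  open rim X [-89.9 -80.8]
0 slab far X 74.6 rim X [81.1 86.1]
  open rim X [-89.8 -80.8]
20 slab far X 74.7 rim X [81.2 86.2]
  open rim X [-89.8 -80.7]
```

Within one picture the slab and pocket are aligned to under 0.5 mm. Now I lower in small steps, feeling for the studs.

```bash
python3 -m inch '[[-0.27,0,0.96,0,0,0,50],[0,0,0,0,0,0,50]]'|grep -E 'force|ee'; python3 -m inch '[[-0.14,0,0.48,0,0,0,50],[0,0,0,0,0,0,50]]'|grep -E 'force|ee'
```

```text
ee_pos: [0.5807, 0.0621, 0.058]
force: [-0.2, 1.0, -2.9]
gripper_force: 50.0
ee_pos: [0.5807, 0.0622, 0.0575]
force: [-0.7, -0.2, -3.5]
gripper_force: 50.0
```

```bash
python3 -m inch '[[-0.14,0,0.48,0,0,0,50],[0,0,0,0,0,0,50]]'|grep -E 'force|ee'
```

```text
ee_pos: [0.5808, 0.0622, 0.0572]
force: [-0.1, 0.1, -0.0]
gripper_force: 50.0
```

```bash
python3 -m inch '[[-0.14,0,0.48,0,0,0,50],[0,0,0,0,0,0,50]]'|grep -E 'force|ee'; python3 -m inch '[[0,0,0,0,0,0,76],[0,0,0,0,0,0,76],[0,0,0,0,0,0,80]]'; python3 -m inch '[[-1,0,-5,0,0,0,80],[-4,0,-15,0,0,0,80],[-20,0,-25,0,0,0,80],[-20,0,-20,0,0,0,80],[-20,0,-20,0,0,0,80],[-20,0,0,0,0,0,80],[-20,0,0,0,0,0,40],[-20,0,0,0,0,0,0],[0,0,0,0,0,0,0]]'; python3 look.py w8; python3 p2.py w8.npz
```

```text
ee_pos: [0.5808, 0.0622, 0.057]
force: [-2.4, -2.2, 5.3]
gripper_force: 50.0
t: 12.12
ee_pos: [0.5808, 0.0624, 0.0564]
tool_rot: [-0.11, 0.598, 0.789, 0.084]
force: [-0.4, 0.9, -0.6]
gripper_width: 0.864
gripper_force: 0.1
t: 13.25
ee_pos: [0.6192, -0.0782, 0.1025]
tool_rot: [-0.11, 0.599, 0.788, 0.083]
force: [0.2, -0.1, -0.4]
gripper_width: 0.597
gripper_force: 0.0
13.25 [ 0.6192 -0.0782  0.1025] 
 [[-0.257  0.964 -0.074]
 [ 0.927  0.268  0.263]
 [ 0.273 -0.001 -0.962]] F [ 0.2 -0.1 -0.4] 0.5968084491319581 0.0 [ 0.76  0.84 -0.82  1.61  0.37  1.04  0.16]
slab N 769 normal [-0.249  0.929  0.274] mean [648.7 -60.6 110.6] rect ((648.55029296875, -59.836463928222656), (5.649631023406982, 12.920361518859863), 15.175469398498535) px [363.53055917 281.93107932] [347 253  34  56 769]
yaw 105.17546939849854 far [646.85917274 -53.60155833] centre [ 666.49237219 -125.9862078 ] tip [617.55035199 -72.37726969  81.3044916 ] tip->centre along,across -64.55136851190953 -33.20181336271742 top z - tip z at tip 40.8278946035628Traceback (most recent call last):
  File "p2.py", line 7, in <module>
   
[... 176 characters left out ...]
d(1))
                                                     ~~~~~~~~~~~~~^^^^^^^^^^^^^
    return _quantile_unchecked(
        a, q, axis, out, overwrite_input, method, keepdims, weights)
    return _ureduce(a,
                    func=_quantile_ureduce_func,
    ...<5 lines>...
                    overwrite_input=overwrite_input,
                    method=method)
    r = func(a, **kwargs)
    result = _quantile(arr,
                       quantiles=q,
    ...<2 lines>...
                       out=out,
                       weights=wgt)
    slices_having_nans = np.isnan(arr[-1, ...])
                                  ~~~^^^^^^^^^
IndexError: index -1 is out of bounds for axis 0 with size 0
```

```bash
cat > slab.py <<'E'
import sys; from h import *
z=np.load(sys.argv[1]); W=cloud(z['d'],z['K'],z['T'])*1000
a=np.radians(105.8); u=np.array([np.cos(a),np.sin(a)]); v=np.array([-u[1],u[0]]); O=np.array([567.1,111.4])
X=(W[...,:2]-O)@u; Y=(W[...,:2]-O)@v; Z=W[...,2]; ok=np.isfinite(Z)
r=ok&(abs(abs(Y)-41)<3)&(abs(X)<70)&(Z<36); print('rim z',np.median(Z[r]) if r.any() else None)
m=ok&(abs(X)<90)&(abs(Y)<31)&(Z>34.5)&(Z<60); p=np.c_[X[m],Y[m],Z[m]]; A=np.c_[p[:,:2],np.ones(len(p))]
k=np.linalg.lstsq(A,p[:,2],rcond=None)[0]; e=p[:,2]-A@k; g=abs(e)<1.5; k=np.linalg.lstsq(A[g],p[g,2],rcond=None)[0]
print('N',g.sum(),'X range',np.percentile(p[:,0],[.5,99.5]).round(1),'Y mid',p[:,1].mean().round(1),'top z centre',k[2].round(2),'slope along/across',k[:2].round(4))
E
python3 slab.py w8.npz; python3 -m inch '[[0,0,0,0,6.6,0,0],[0,0,0,0,6.6,0,0],[0,0,0,0,6.6,0,0],[0,0,0,0,6.6,0,0],[0,0,0,0,0,0,0],[0,0,0,0,0,0,0],[0,0,0,0,0,0,0]]'; python3 - <<'E'
from h import *
st(); a=np.radians(105.8); u=np.array([np.cos(a),np.sin(a)]); O=np.array([567.1,111.4])
for x,h in((-20,80),(48,80),(48,50)): plan([*(O+x*u),h],105.8,42)
E
```

```text
rim z 31.936450568976912
N 5870 X range [-75.4 -43. ] Y mid 0.0 top z centre 44.73 slope along/across [0.0213 0.0028]
t: 14.18
ee_pos: [0.6197, -0.0742, 0.1056]
tool_rot: [-0.286, 0.562, 0.745, 0.218]
force: [-0.1, -0.1, -1.0]
gripper_width: 0.008
gripper_force: 0.0
14.175 [ 0.6197 -0.0742  0.1056] 
 [[-0.204  0.962 -0.182]
 [ 0.713  0.273  0.646]
 [ 0.671  0.002 -0.741]] F [-0.1 -0.1 -1. ] 0.008045516450526823 0.0 [ 0.9   1.1  -0.93  1.39  0.16  1.3   0.39]
TCP target [0.5766 0.078  0.0963] shift-first tool mm [1.111e+02 1.000e-01 1.130e+02] len 158 | turn deg [ 0.05 -0.15  0.13] | shift-after-turn mm [ 1.114e+02 -1.000e-01  1.127e+02]
TCP target [0.558  0.1434 0.0963] shift-first tool mm [1.615e+02 1.000e-01 1.586e+02] len 226 | turn deg [ 0.05 -0.15  0.13] | shift-after-turn mm [ 1.619e+02 -1.000e-01  1.582e+02]
TCP target [0.558  0.1434 0.0663] shift-first tool mm [1.414e+02 1.000e-01 1.808e+02] len 230 | turn deg [ 0.05 -0.15  0.13] | shift-after-turn mm [ 1.418e+02 -1.000e-01  1.805e+02]
```

```bash
python3 -m inch '[[18.5,0,18.8,0,0,0,0],[18.5,0,18.8,0,0,0,0],[18.5,0,18.8,0,0,0,0],[18.5,0,18.8,0,0,0,0],[18.5,0,18.8,0,0,0,0],[18.5,0,18.8,0,0,0,0],[0,0,0,0,0,0,0]]'; python3 -m inch '[[10,0,9.1,0,0,0,0],[10,0,9.1,0,0,0,0],[10,0,9.1,0,0,0,0],[10,0,9.1,0,0,0,0],[10,0,9.1,0,0,0,0],[0,0,0,0,0,0,0],[0,0,0,0,0,0,0]]'; python3 - <<'E'
from h import *
st(); a=np.radians(105.8); u=np.array([np.cos(a),np.sin(a)]); O=np.array([567.1,111.4])
for x,h in((50,55),(50,46)): plan([*(O+x*u),h],105.8,42)
E
```

```text
t: 15.05
ee_pos: [0.5751, 0.0796, 0.0967]
tool_rot: [-0.287, 0.561, 0.746, 0.217]
force: [-0.3, -0.0, 0.1]
gripper_width: 0.004
gripper_force: 0.0
t: 15.92
ee_pos: [0.5587, 0.1409, 0.095]
tool_rot: [-0.287, 0.563, 0.743, 0.218]
force: [-0.3, -0.4, -0.7]
gripper_width: 0.004
gripper_force: 0.0
15.925 [0.5587 0.1409 0.095 ] 
 [[-0.2    0.963 -0.181]
 [ 0.713  0.27   0.647]
 [ 0.672  0.001 -0.741]] F [-0.3 -0.4 -0.7] 0.0044763240966314505 0.0 [ 0.76  1.02 -0.99  1.73  0.1   0.92  0.19]
TCP target [0.5575 0.1453 0.0713] shift-first tool mm [-12.5  -0.   20.6] len 24 | turn deg [ 0.11 -0.22 -0.07] | shift-after-turn mm [-12.4   0.   20.7]
TCP target [0.5575 0.1453 0.0623] shift-first tool mm [-18.5  -0.   27.3] len 33 | turn deg [ 0.11 -0.22 -0.07] | shift-after-turn mm [-18.4   0.   27.3]
```

```bash
python3 -m inch '[[-2.7,0,5.6,0,0,0,0],[-2.7,0,5.6,0,0,0,0],[-2.7,0,5.6,0,0,0,0],[-2.7,0,5.6,0,0,0,0],[0,0,0,0,0,0,0],[0,0,0,0,0,0,0]]'; python3 - <<'E'
from h import *
s=st(); a=np.radians(105.8); u=np.array([np.cos(a),np.sin(a)]); O=np.array([567.1,111.4])
tip=np.array(s['ee_pos'])*1e3+22*rot(s).as_matrix()[:,2]; print('tip',tip,(tip[:2]-O)@u,(tip[:2]-O)@[-u[1],u[0]])
E
```

```text
t: 16.68
ee_pos: [0.5567, 0.1482, 0.0714]
tool_rot: [-0.287, 0.563, 0.744, 0.218]
force: [0.8, -0.7, 0.4]
gripper_width: 0.004
gripper_force: 0.0
16.675 [0.5567 0.1482 0.0714] 
 [[-0.201  0.963 -0.181]
 [ 0.712  0.271  0.648]
 [ 0.672  0.001 -0.74 ]] F [ 0.8 -0.7  0.4] 0.00444619702368975 0.0 [ 0.74  1.05 -0.97  1.74  0.12  0.89  0.19]
tip [552.66479835 162.42701688  55.12278498] 53.02953406597623 -0.003837987897213003
```

```bash
python3 -m inch '[[-0.67,0,0.74,0,0,0,0],[-0.67,0,0.74,0,0,0,0],[0,0,0,0,0,0,0]]'|grep -E '^force|ee'; python3 -m inch '[[-0.67,0,0.74,0,0,0,0],[0,0,0,0,0,0,0]]'|grep -E '^force|ee';  python3 -m inch '[[-0.67,0,0.74,0,0,0,0],[0,0,0,0,0,0,0]]'|grep -E '^force|ee'
```

```text
ee_pos: [0.5566, 0.148, 0.0693]
force: [-0.2, 0.6, -0.3]
ee_pos: [0.5565, 0.1481, 0.0683]
force: [0.1, -0.1, -0.7]
ee_pos: [0.5567, 0.1482, 0.0674]
force: [0.4, 0.6, 0.6]
```

```bash
for i in 1; do python3 -m inch '[[-0.67,0,0.74,0,0,0,0],[0,0,0,0,0,0,0]]'|grep -E '^force|ee'; python3 -m inch '[[-0.34,0,0.37,0,0,0,0],[0,0,0,0,0,0,0]]'|grep -E '^force|ee';  python3 -m inch '[[-0.34,0,0.37,0,0,0,0],[0,0,0,0,0,0,0]]'|grep -E '^force|ee'; done
```

```text
ee_pos: [0.5568, 0.1483, 0.0668]
force: [-0.2, -0.7, 4.5]
ee_pos: [0.5567, 0.1483, 0.0665]
force: [-0.2, -1.5, 6.2]
ee_pos: [0.5566, 0.1484, 0.0662]
force: [-1.7, -2.3, 7.6]
```

```bash
for i in 1; do python3 -m inch '[[-0.34,0,0.37,0,0,0,0],[0,0,0,0,0,0,0]]'|grep -E '^force|ee'; python3 -m inch '[[-0.34,0,0.37,0,0,0,0],[0,0,0,0,0,0,0]]'|grep -E '^force|ee';  python3 -m inch '[[-0.34,0,0.37,0,0,0,0],[0,0,0,0,0,0,0]]'|grep -E '^force|ee';  python3 -m inch '[[-0.34,0,0.37,0,0,0,0],[0,0,0,0,0,0,0]]'|grep -E '^force|ee'; done
```

```text
ee_pos: [0.5567, 0.1484, 0.0659]
force: [-1.5, -2.6, 8.6]
ee_pos: [0.5567, 0.1484, 0.0655]
force: [-1.7, -2.6, 9.0]
ee_pos: [0.5566, 0.1485, 0.065]
force: [-1.7, -2.9, 9.2]
ee_pos: [0.5566, 0.1486, 0.0645]
force: [-1.9, -2.1, 8.9]
```

```bash
python3 -m inch '[[-0.34,0,0.37,0,0,0,0],[-0.34,0,0.37,0,0,0,0],[-0.34,0,0.37,0,0,0,0],[0,0,0,0,0,0,0]]'|grep -E '^force|ee'; python3 -m inch '[[-0.34,0,0.37,0,0,0,0],[-0.34,0,0.37,0,0,0,0],[0,0,0,0,0,0,0]]'|grep -E '^force|ee'
```

```text
ee_pos: [0.5565, 0.1488, 0.0632]
force: [-1.6, -3.0, 9.0]
ee_pos: [0.5565, 0.1489, 0.0622]
force: [-1.0, -2.2, 10.0]
```

```bash
python3 -m inch '[[-0.34,0,0.37,0,0,0,0],[-0.34,0,0.37,0,0,0,0],[0,0,0,0,0,0,0]]'|grep -E '^force|ee'
```

```text
ee_pos: [0.5565, 0.149, 0.0616]
force: [-2.0, -2.8, 11.7]
```

```bash
python3 -m inch '[[-0.34,0,0.37,0,0,0,0],[0,0,0,0,0,0,0]]'|grep -E '^force|ee'; python3 -m inch '[[-0.34,0,0.37,0,0,0,0],[0,0,0,0,0,0,0]]'|grep -E '^force|ee'; python3 -m inch '[[-0.34,0,0.37,0,0,0,0],[0,0,0,0,0,0,0]]'|grep -E '^force|ee'
```

```text
ee_pos: [0.5567, 0.1492, 0.0615]
force: [-2.7, -2.5, 13.3]
ee_pos: [0.5567, 0.1492, 0.0614]
force: [-2.8, -4.4, 15.8]
ee_pos: [0.5567, 0.1493, 0.0613]
force: [-3.1, -5.5, 17.9]
```

```bash
python3 -m inch '[[-0.34,0,0.37,0,0,0,0],[-0.34,0,0.37,0,0,0,0],[-0.27,0,0.3,0,0,0,0],[0,0,0,0,0,0,0],[0,0,0,0,0,0,0]]'|grep -E '^force|ee'; python3 -m inch '[[0,0,0,0,0,0,0],[0,0,0,0,0,0,0],[0,0,0,0,0,0,0],[0,0,0,0,0,0,0]]'|grep -E '^force|ee'
```

```text
ee_pos: [0.5567, 0.1493, 0.061]
force: [-5.4, -7.4, 25.1]
ee_pos: [0.5567, 0.1494, 0.061]
force: [-5.4, -8.1, 24.6]
```

```bash
python3 -m inch '[[2.7,0,-3,0,0,0,0],[6.7,0,-7.4,0,0,0,0],[10,0,-11.1,0,0,0,0],[-14,0,-12.6,0,0,0,0],[-14,0,-12.6,0,0,0,0],[-14,0,-12.6,0,0,0,0],[-14,0,-12.6,0,0,0,0],[-14,0,-12.6,0,0,0,0],[0,0,0,0,0,0,0],[0,0,0,0,0,0,0]]'; cat > tip.py <<'E'
from h import *
s=telemetry.state(); a=np.radians(105.8); u=np.array([np.cos(a),np.sin(a)]); O=np.array([567.1,111.4])
tip=np.array(s['ee_pos'])*1e3+22*rot(s).as_matrix()[:,2]; print('tip',tip,(tip[:2]-O)@u,(tip[:2]-O)@[-u[1],u[0]],s['force'])
plan([*(O-41*u),58],105.8,42)
E
python3 tip.py
```

```text
t: 23.68
ee_pos: [0.5817, 0.058, 0.0856]
tool_rot: [-0.287, 0.563, 0.744, 0.218]
force: [-0.1, 0.1, 0.6]
gripper_width: -0.001
gripper_force: 0.0
tip [577.7290671   72.27833624  69.3323482 ] -40.53765382050518 0.42457665278123297 [-0.09549315  0.09889976  0.62894599]
TCP target [0.5823 0.0578 0.0743] shift-first tool mm [-7.9  0.4  8.1] len 11 | turn deg [ 0.07 -0.3  -0.02] | shift-after-turn mm [-7.8  0.5  8.1]
```

```bash
python3 -m inch '[[-3.3,0,3.7,0,0,0,0],[-3.3,0,3.7,0,0,0,0],[-2.7,0,3,0,0,0,0],[0,0,0,0,0,0,0]]'|grep -E '^force|ee';  python3 -m inch '[[-0.67,0,0.74,0,0,0,0],[-0.67,0,0.74,0,0,0,0],[-0.67,0,0.74,0,0,0,0],[0,0,0,0,0,0,0]]'|grep -E '^force|ee'; python3 -m inch '[[-0.67,0,0.74,0,0,0,0],[0,0,0,0,0,0,0]]'|grep -E '^force|ee'; python3 -m inch '[[-0.67,0,0.74,0,0,0,0],[0,0,0,0,0,0,0]]'|grep -E '^force|ee'
```

```text
ee_pos: [0.5817, 0.0576, 0.071]
force: [0.6, -0.3, -0.2]
ee_pos: [0.582, 0.0573, 0.0684]
force: [0.9, 0.2, -0.5]
ee_pos: [0.5821, 0.0574, 0.0674]
force: [-0.6, 1.3, 0.4]
ee_pos: [0.5822, 0.0575, 0.0668]
force: [-0.8, -0.4, 1.6]
```

```bash
python3 -m inch '[[-0.34,0,0.37,0,0,0,0],[-0.34,0,0.37,0,0,0,0],[-0.34,0,0.37,0,0,0,0],[0,0,0,0,0,0,0]]'|grep -E '^force|ee'; python3 -m inch '[[-0.34,0,0.37,0,0,0,0],[-0.34,0,0.37,0,0,0,0],[-0.34,0,0.37,0,0,0,0],[0,0,0,0,0,0,0]]'|grep -E '^force|ee';python3 -m inch '[[-0.34,0,0.37,0,0,0,0],[-0.34,0,0.37,0,0,0,0],[-0.34,0,0.37,0,0,0,0],[0,0,0,0,0,0,0]]'|grep -E '^force|ee'
```

```text
ee_pos: [0.5823, 0.0575, 0.066]
force: [-1.6, -2.2, 7.8]
ee_pos: [0.5824, 0.0574, 0.0646]
force: [-1.1, -3.0, 8.8]
ee_pos: [0.5824, 0.0572, 0.0631]
force: [-2.3, -3.1, 8.3]
```

```bash
python3 -m inch '[[-0.34,0,0.37,0,0,0,0],[-0.34,0,0.37,0,0,0,0],[-0.34,0,0.37,0,0,0,0],[0,0,0,0,0,0,0]]'|grep -E '^force|ee'; python3 -m inch '[[-0.34,0,0.37,0,0,0,0],[-0.34,0,0.37,0,0,0,0],[0,0,0,0,0,0,0]]'|grep -E '^force|ee';python3 -m inch '[[-0.34,0,0.37,0,0,0,0],[0,0,0,0,0,0,0]]'|grep -E '^force|ee'
```

```text
ee_pos: [0.5825, 0.057, 0.0616]
force: [-2.2, -4.3, 8.9]
ee_pos: [0.5825, 0.0569, 0.0606]
force: [-1.2, -5.1, 10.4]
ee_pos: [0.5825, 0.0569, 0.0605]
force: [-1.6, -5.7, 12.3]
```

```bash
python3 -m inch '[[-0.34,0,0.37,0,0,0,0],[-0.34,0,0.37,0,0,0,0],[-0.34,0,0.37,0,0,0,0],[0,0,0,0,0,0,0]]'|grep -E '^force|ee'
```

```text
ee_pos: [0.5826, 0.0569, 0.0602]
force: [-3.2, -8.0, 18.6]
```

```bash
python3 -m inch '[[-0.34,0,0.37,0,0,0,0],[-0.34,0,0.37,0,0,0,0],[-0.27,0,0.3,0,0,0,0],[0,0,0,0,0,0,0],[0,0,0,0,0,0,0]]'|grep -E '^force|ee'; python3 -m inch '[[0,0,0,0,0,0,0],[0,0,0,0,0,0,0],[0,0,0,0,0,0,0],[0,0,0,0,0,0,0]]'|grep -E '^force|ee'; python3 -m inch '[[2.7,0,-3,0,0,0,0],[6.7,0,-7.4,0,0,0,0],[13.4,0,-15,0,0,0,0],[-24,0,-25,0,0,0,0],[-24,0,-25,0,0,0,0],[-10,0,-45,0,0,0,0],[0,0,0,0,0,0,0],[0,0,0,0,0,0,0],[0,0,0,0,0,0,0]]'; python3 -c "
from h import *
c,d,K,T=snap('wrist'); save('w9',c); np.savez('w9.npz',c=c,d=d,K=K,T=T)"; python3 slab.py w9.npz
```

```text
ee_pos: [0.5826, 0.0569, 0.0599]
force: [-4.9, -10.6, 24.5]
ee_pos: [0.5827, 0.0569, 0.0599]
force: [-5.2, -10.3, 24.0]
t: 30.55
ee_pos: [0.61, -0.044, 0.1214]
tool_rot: [-0.288, 0.562, 0.744, 0.218]
force: [0.4, -0.3, 0.6]
gripper_width: 0.004
gripper_force: 0.0
rim z 32.06357021830017
N 11679 X range [-75.1  73.4] Y mid -0.0 top z centre 38.44 slope along/across [0.0053 0.0013]
```

View pics/w9.png

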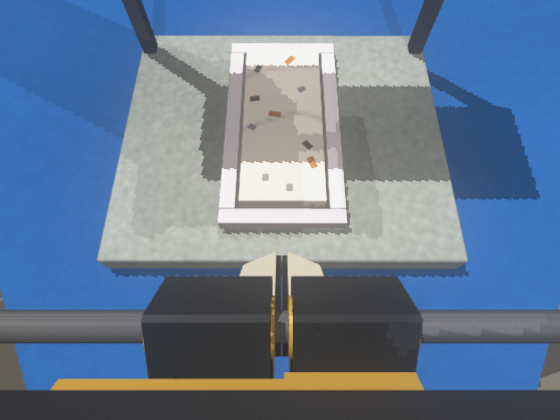

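The slab sits square in the pocket at px (283,130), flakes up, with the rim clear all round. I'll check the residual slope against the rim and plate in the same view.

```bash
cat >> slab.py <<'E'
for nm,m in(('rim',ok&(abs(abs(Y)-41)<4)&(abs(X)<75)&(abs(Z-32)<2)),('plate',ok&(abs(Y)>52)&(abs(Y)<110)&(abs(X)<90)&(abs(Z-20)<3)),('slab',ok&(abs(X)<72)&(abs(Y)<29)&(abs(Z-38.4)<2.5))):
    A=np.c_[X[m],Y[m],np.ones(m.sum())]; k=np.linalg.lstsq(A,Z[m],rcond=None)[0]; print(nm,m.sum(),k.round(4))
for x in range(-70,75,20):
    m=ok&(abs(X-x)<8)&(abs(Y)<29)&(Z>34); r=ok&(abs(X-x)<8)&(abs(abs(Y)-41)<4)&(abs(Z-32)<2); print(x,np.median(Z[m]).round(2),np.median(Z[r]).round(2))
E
python3 slab.py w9.npz
```

```text
rim z 32.06357021830017
N 11679 X range [-75.1  73.4] Y mid -0.0 top z centre 38.44 slope along/across [0.0053 0.0013]
rim 2926 [1.00000e-04 1.30000e-03 3.20544e+01]
plate 24244 [-3.00000e-04  1.20000e-03  2.00572e+01]
slab 10565 [5.00000e-03 1.30000e-03 3.84475e+01]
-70 38.02 32.06
-50 38.18 32.1
-30 38.29 32.07
-10 38.44 32.06
10 38.48 32.03
30 38.63 32.13
50 38.65 32.1
70 38.75 32.04
```

The rim and plate read level, while the slab's ledge end still stands about 0.7 mm high. It was tilted during the first push, so its end edge bottomed before the studs were fully in. That is within tolerance, but one more gentle push at the ledge end will seat it fully.

```bash
python3 - <<'E'
from h import *
a=np.radians(105.8); u=np.array([np.cos(a),np.sin(a)]); O=np.array([567.1,111.4])
plan([*(O-20*u),75],105.8,42); plan([*(O+52*u),75],105.8,42); plan([*(O+52*u),50],105.8,42)
E
```

```text
TCP target [0.5766 0.078  0.0913] shift-first tool mm [ 73.5   1.  107.3] len 130 | turn deg [-0.03 -0.31  0.02] | shift-after-turn mm [ 74.    1.  106.9]
TCP target [0.5569 0.1473 0.0913] shift-first tool mm [126.7   1.1 155.8] len 201 | turn deg [-0.03 -0.31  0.02] | shift-after-turn mm [127.6   1.  155.1]
TCP target [0.5569 0.1473 0.0663] shift-first tool mm [109.9   1.1 174.3] len 206 | turn deg [-0.03 -0.31  0.02] | shift-after-turn mm [110.8   1.  173.7]
```

```bash
python3 -m inch '[[14.7,0.2,21.4,0,0,0,0],[14.7,0.2,21.4,0,0,0,0],[14.7,0.2,21.4,0,0,0,0],[14.7,0.2,21.4,0,0,0,0],[14.7,0.2,21.7,0,0,0,0],[10.6,0,9.7,0,0,0,0],[10.6,0,9.7,0,0,0,0],[10.6,0,9.7,0,0,0,0],[10.6,0,9.7,0,0,0,0],[10.8,0,9.7,0,0,0,0],[0,0,0,0,0,0,0]]'|grep -E '^force|ee'; python3 -m inch '[[-4.2,0,4.6,0,0,0,0],[-4.2,0,4.6,0,0,0,0],[-4.2,0,4.6,0,0,0,0],[-4.2,0,4.7,0,0,0,0],[0,0,0,0,0,0,0],[0,0,0,0,0,0,0]]'|grep -E '^force|ee'; python3 tip.py|head -1
```

```text
ee_pos: [0.5573, 0.1474, 0.0917]
force: [-0.2, -0.1, -0.8]
ee_pos: [0.5584, 0.1459, 0.0665]
force: [1.0, 0.1, 0.6]
tip [554.36439    160.10314979  50.18304512] 50.33070211001888 -1.0064725597501074 [1.00147463 0.06857231 0.55641797]
```

```bash
python3 -m inch '[[-0.67,0,0.74,0,0,0,0],[-0.67,0,0.74,0,0,0,0],[-0.67,0,0.74,0,0,0,0],[0,0,0,0,0,0,0]]'|grep -E '^force|ee'; python3 -m inch '[[-0.67,0,0.74,0,0,0,0],[0,0,0,0,0,0,0]]'|grep -E '^force|ee'; python3 -m inch '[[-0.67,0,0.74,0,0,0,0],[0,0,0,0,0,0,0]]'|grep -E '^force|ee'; python3 -m inch '[[-0.67,0,0.74,0,0,0,0],[0,0,0,0,0,0,0]]'|grep -E '^force|ee'
```

```text
ee_pos: [0.5582, 0.1457, 0.0633]
force: [-0.1, 0.4, 0.3]
ee_pos: [0.5583, 0.1458, 0.0624]
force: [-0.2, -0.0, 1.0]
ee_pos: [0.5584, 0.1459, 0.0617]
force: [0.8, -1.2, 3.0]
ee_pos: [0.5585, 0.1459, 0.0612]
force: [-1.1, -1.7, 6.0]
```

```bash
python3 -m inch '[[-0.67,0,0.74,0,0,0,0],[-0.34,0,0.37,0,0,0,0],[0,0,0,0,0,0,0]]'|grep -E '^force|ee'; python3 -m inch '[[-0.67,0,0.74,0,0,0,0],[0,0,0,0,0,0,0]]'|grep -E '^force|ee'
```

```text
ee_pos: [0.5584, 0.1461, 0.0604]
force: [-1.6, -3.3, 11.1]
ee_pos: [0.5585, 0.1461, 0.0602]
force: [-3.7, -5.9, 15.8]
```

```bash
python3 -m inch '[[-0.67,0,0.74,0,0,0,0],[-0.47,0,0.52,0,0,0,0],[0,0,0,0,0,0,0],[0,0,0,0,0,0,0],[0,0,0,0,0,0,0],[0,0,0,0,0,0,0],[0,0,0,0,0,0,0]]'|grep -E '^force|ee'; python3 -m inch '[[2.7,0,-3,0,0,0,0],[6.7,0,-7.4,0,0,0,0],[10,0,-11.1,0,0,0,0],[-20,0,-18,0,0,0,0],[-20,0,-18,0,0,0,0],[-24,0,-25,0,0,0,0],[-24,0,-25,0,0,0,0],[-20,0,-35,0,0,0,0],[-10,0,-35,0,0,0,0],[0,0,0,0,0,0,0],[0,0,0,0,0,0,0]]'; python3 -c "
from h import *
c,d,K,T=snap('wrist'); save('w10',c); np.savez('w10.npz',c=c,d=d,K=K,T=T)"; python3 slab.py w10.npz
```

```text
ee_pos: [0.5585, 0.1463, 0.0598]
force: [-4.7, -9.5, 23.6]
t: 36.85
ee_pos: [0.6098, -0.0385, 0.1215]
tool_rot: [-0.287, 0.563, 0.744, 0.218]
force: [-0.6, 0.1, -0.5]
gripper_width: 0.004
gripper_force: 0.0
rim z 32.07291538300031
N 11913 X range [-75.   73.5] Y mid -0.0 top z centre 38.11 slope along/across [-0.0006  0.0012]
rim 3005 [-0.00000e+00  1.30000e-03  3.20517e+01]
plate 24772 [-2.00000e-04  1.20000e-03  2.00498e+01]
slab 10752 [-8.000e-04  1.500e-03  3.812e+01]
-70 38.05 31.98
-50 38.14 32.11
-30 38.14 32.04
-10 38.13 32.06
10 38.14 32.12
30 38.11 32.01
50 38.07 32.05
70 37.97 32.05
```

The slab is now level and fully home: its underside is 9.9 mm below the rim and the slope matches the rim's. The arm is clear, so I'm handing in.

```bash
python3 -c "
from rig import workorder
print(workorder.close_job())"
```

```text
the job is handed in; nothing more can be done
None
```

The long sample is in the pocket, flaked face up, level and fully home after pushes of about 24–25 N at the ledge end and then the open end, plus one extra 24 N push at the ledge end to seat the last 0.7 mm; the arm is clear and the job is handed in (no verdict was returned).

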